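Snap the lid onto the biscuit tub

TASK

Close the biscuit tub for storage: lay the green lid squarely on the clear tub and let go of it, then press the lid down until both of its ends have snapped home under the tub's two green clips. Leave the tub standing upright on the table with the lid on it, and leave the mug, the jar and the small orange lid where they are.

Things in the scene. Friction and masses are not known exactly. Their poses are not given: they have to be found in the camera images.
- tub: Open clear storage tub with biscuits in it, loose on the table, 0.55 kg. Outer size 150 (its x) x 104 (y) x 70 (z) mm, walls 4 mm, mouth 142 x 96 mm. Origin: centre of its underside; z up; x along its length, towards clip_a. With a green sprung clip at each short end it is 172 mm long and 92 mm high.
- lid: The tub's green lid, lying right way up on the table, 0.11 kg. Plate 156 (its x) x 108 (y) mm, 14 to 19 mm above the origin; below it a seal frame 137 x 90 mm that goes into the tub's mouth; on top in the middle a white grip bar 50 (x) x 14 (y) mm, 19 to 47 mm above the origin. Origin: centre of the seal's underside, z up. A half turn about z makes no difference.
- lid_mid (a point): Middle of the lid, on top of its grip bar, 47 mm above the lid's origin. When the lid is merely laid on the tub it rests on the flared clips and this point is about 114 mm above the table; pressed home, the plate sits on the tub's rim and it is 103 mm above the table.
- press_a (a point): Point on the top face of the lid's plate, 50 mm from its middle towards its +x end, on the centre line: a good place to press. Fully home it is 75 mm above the table. An end needs about 6 to 12 N pressed here to pass its clip, then drops freely onto the rim (11 mm of travel in all); both ends at once from the middle need about twice that.
- press_b (a point): The same, 50 mm from the middle towards the lid's -x end.
- clip_a (a joint): Outward travel (m) of the sprung green clip, 44 mm wide, at the tub's +x end: 0 at rest or snapped over the lid, up to 0.008 when pushed out by the lid's edge. Its nose reaches in to x = 75 mm of the tub, 77.5 mm above the tub's underside, and flares outward above that to guide the lid in.
- clip_b (a joint): The same for the clip at the tub's -x end.
- small_lid: Bystander: small orange lid of another tub, 96 x 80 mm, 47 mm high with its white grip bar. Does not fit. Origin: centre of its underside.
- mug: Bystander: white mug, 80 mm across, 85 mm high, handle towards its +y. Origin: centre of its underside.
- jar: Bystander: closed amber jar with white cap, 68 mm across, 85 mm high. Origin: centre of its underside.
Mind the look-alikes: they are no part of the job. Of the things that look like the lid, the smallest one is meant.

How it is judged (in metres and radians):
On the way:
1. the lid lies squarely on the tub, let go, not yet snapped home at both ends (horizontal distance between lid and tub below 0.012 m and angle between the x axis of lid and the x axis of tub, either way round below 0.12 rad and z of lid in the frame of tub between 0.0582 and 0.075 m and angle between lid's own z axis and vertical below 0.15 rad and contact force between the fingers and lid below 0.1 N), for 0.2 s.
At the end, for the whole second after the job is handed in: Both ends of the lid are home (each press point within 2 mm of its seated height of 75 mm over the tub's underside), lid centred within 6 mm and square within 0.08 rad, both clips sprung back (within 1.5 mm) over the lid, and the tub stands upright (0.05 rad) on the table, at rest (z of press_a in the frame of tub between 0.072 and 0.077 m and z of press_b in the frame of tub between 0.072 and 0.077 m and horizontal distance between lid and tub below 0.006 m and angle between the x axis of lid and the x axis of tub, either way round below 0.08 rad and value of joint each of clip_a, clip_b below 0.0015 m and angle between tub's own z axis and vertical below 0.05 rad and height (world z) of tub below 0.005 m and linear speed of each of tub, lid below 0.02 m/s); the robot touches nothing.
It fails at once if the mug, the jar or the small lid is moved more than 20 mm or tipped (distance of any of mug, jar, small_lid from where it was at the start of the episode above 0.02 m or angle between any of mug, jar, small_lid's own z axis and vertical above 0.5 rad).
It also fails if it takes over 58 s, if anything falls off the work surface, if the arm or the gripper's body presses on something with over 40 N, if the wrist force passes 120 N, or if a joint passes its speed limit or range.

ROBOT

A 7-joint arm with a two-finger parallel gripper is mounted at the origin on the work surface. World frame = base frame: x ahead of the robot, y to its left, z up, the work surface at z = 0. Lengths are in m, angles in degrees, forces in N, time in s.
With the tool pointing down it reaches from about 0.35 to 0.775 m from the base axis. Payload 3.1 kg.
Tool frame: the origin (TCP) lies at the very end of the fingers, on their centre line; the grasp point (between the pads) lies 19 mm behind it (robot.pinch_z is the distance from the TCP to the grasp point, in m); z points along the fingers, y is the direction in which the jaws open and shut (so a half turn about z gives the same grasp; the last joint's range is limited). The gripper opens to 85 mm and grips with 20 to 120 N. Pads are 22 mm wide; open, the fingers measure 114 mm over their backs; the gripper's body (76 mm by 85 mm) begins 54 mm behind the grasp point. The pads swing forward as they close: fully open they stand 13 mm farther back than shut.
Start: joints at [68.027, 17.813, 0.802, 86.603, -0.252, 75.585, -1.558], TCP at [0.184, -0.518, 0.231] pointing down, gripper open.
Joint ranges: [-154.91, 154.91], [-16.99, 109.72], [-72.82, 74.43], [7.12, 147.25], [-82.49, 262.49], [11.32, 116.49], [-174.64, 174.64]. Speed limits (degrees/s): [159.86, 159.86, 180, 180, 180, 180, 180].

INTERFACE

Orientations are given as a 3x3 rotation matrix whose columns are the frame's x, y, z axes.
In Python, from workcell import robot gives the robot as it stands.
- The arm moves only by the tool apply_moves, never from a script. Its argument "series" is a list of rows, each a list of 7 numbers: the shift along the world's x, y, z in mm, then the turn, a rotation vector about the world's x, y, z in degrees, then the opening in per cent of the stroke, from 0 (shut) to 100 (fully open). A call has 1 to 5 rows; each row is the pose to reach, as a shift and turn from the pose commanded when the call began; what a row does not reach only later rows make up. A row lasts 1/8 s, in which the tool goes at most 62.5 mm and 10.7 degrees, less where a joint would pass 70% of its speed; a pose out of reach is approached as far as the arm can. A call with a gripper value outside its range is refused whole. The fingers move at their own pace and stop on an object; "force" is the grip in N (left out, the last holds). Time passes only in rows, so rows that repeat a pose let the fingers close. It gives the time, the measured TCP pose, the force and the opening at its end, in the units of the state.
- robot.get_obs(): the state, without advancing time (a new reading comes with each control period).
- robot.snapshot(name): name is "scene" or "top" or "wrist"; returns the picture (420x560x3 uint8, red, green, blue); there is no depth.
- robot.camera_info(name): a dict with "vertical_fov" (degrees; the focal length in pixels is half the picture's height over the tangent of half this angle, whatever the lens; pixels are square), "cx", "cy" (the principal point, pixels), "rvec" (rotation vector, rad) and "tvec" (3), from world to camera coordinates, as OpenCV has them. Camera axes: x right, y down, z forward; pixel columns grow to the right and rows downward; lengths in m; the calibration is good to about 2 mm. A picture is of the moment at which its call begins: read the wrist's pose just before it. camera_info takes no time and is no camera call; for the wrist camera it gives the pose at the moment of the call.
- robot.close_job(): hands the job in, once; it reports no verdict.
Trained networks look in the newest picture that a camera, given by its name, has taken for a name from the list of things; names that differ only in an ending like _2 or _b are one class to them, and where a whole thing is asked for, a point or a joint stands for the part that bears it (a point fixed in the world has none). Each returns a list of dicts, best first, with "p" (0 to 1); they miss things now and then, are a little off and sometimes report something else, mostly with a low value. They report only what shows in the picture. A call takes as long as a camera call. They do not tell look-alikes from the thing itself.
- robot.regions_of(camera, target): "pixels" (420x560 bool, what is visible of it).
- robot.pinpoint(camera, target): "point" ([x, y, z] in m, in world coordinates, good to about 4 mm: a listed point, or the origin of a listed thing).
The state is a dict: "time_s": time; "joint_pos": joint angles; "qd": joint speeds; "effort": joint torques, N m; "tool_pos": TCP position; "tcp_rot": TCP orientation; "wrist_force": force on the tool from outside, world axes, zero at the start; "ft_torque": the same for the moment, N m; "width": finger opening in m.
Only numpy, scipy, OpenCV 4.12 (cv2) and the standard library are available. Lean on these libraries where they do the work, as an engineer would, in place of code of your own. Each camera call takes 0.05 s, during which the arm holds its last target. There are 200 camera calls.

## Working session

There is one attempt and no reset: what is moved stays moved. The work goes in short steps, Python scripts to look and compute and a tool call to move; the robot and the scene stay as the last step left them, time stands still between calls to the robot, and variables do not carry over. Pictures are saved under pics/ and viewed, about 8 in all and at most 12, crops included, and the job is handed in when it is done.

Besides the shell and the picture viewer there is one more tool, called after "Request:" as name(argument=value, ...), one argument or row to a line, values as JSON. apply_moves: Moves the arm, as the interface text tells. Its arguments: {"type":"object","properties":{"series":{"type":"array"},"force":{"type":"number"}},"required":["series"]}

```bash
mkdir -p pics; cat > h.py <<'E'
from workcell import robot
import numpy as np, cv2
def cam(n):
    c=robot.camera_info(n); R=cv2.Rodrigues(np.array(c["rvec"],float))[0]; t=np.array(c["tvec"],float).ravel()
    f=210/np.tan(np.radians(c["vertical_fov"]/2)); return R,t,f,c["cx"],c["cy"]
def ray(n,uv,z,c=None):
    R,t,f,cx,cy=c or cam(n); uv=np.atleast_2d(uv).astype(float)
    d=np.c_[(uv[:,0]-cx)/f,(uv[:,1]-cy)/f,np.ones(len(uv))]@R; o=-R.T@t
    return o+d*((z-o[2])/d[:,2])[:,None]
def proj(n,P,c=None):
    R,t,f,cx,cy=c or cam(n); p=np.atleast_2d(P)@R.T+t
    return np.c_[p[:,0]/p[:,2]*f+cx,p[:,1]/p[:,2]*f+cy]
def save(n,name):
    im=robot.snapshot(n); cv2.imwrite("pics/"+name,im[:,:,::-1]); return im
E
python3 - <<'E'
from h import *
s=save("scene","s.png");t=save("top","t.png")
cv2.imwrite("pics/st.png",cv2.resize(np.vstack([s,t])[:,:,::-1],None,fx=.71,fy=.71))
for x in ["tub","lid","lid_mid","press_a","clip_a","small_lid","mug","jar"]:
    for r in robot.pinpoint("top",x)[:4]: print(x,round(r["p"],2),np.round(r["point"],3),proj("top",r["point"])[0].round())
o=robot.get_obs();print(o["time_s"],o["tool_pos"],np.round(o["tcp_rot"],2),o["wrist_force"])
E
```

```text
tub 0.6 [ 0.595  0.154 -0.005] [227. 182.]
lid 0.91 [ 0.783 -0.265  0.001] [379. 112.]
lid 0.82 [ 0.259 -0.27   0.002] [394. 307.]
lid 0.59 [ 0.521 -0.186  0.002] [355. 206.]
lid_mid 0.86 [ 0.519 -0.188  0.049] [359. 204.]
lid_mid 0.84 [ 0.781 -0.272  0.071] [388. 101.]
lid_mid 0.76 [ 0.262 -0.272  0.067] [401. 308.]
press_a 0.94 [ 0.197 -0.238  0.028] [385. 335.]
press_a 0.91 [ 0.845 -0.3    0.028] [393.  86.]
press_a 0.85 [ 0.474 -0.203  0.021] [364. 223.]
press_a 0.82 [ 0.327 -0.301  0.028] [407. 280.]Traceback (most recent call last):
  File "<stdin>", line 5, in <module>
ValueError: it knows: jar, lid, lid_mid, mug, press, small_lid, tub
```

View pics/st.png

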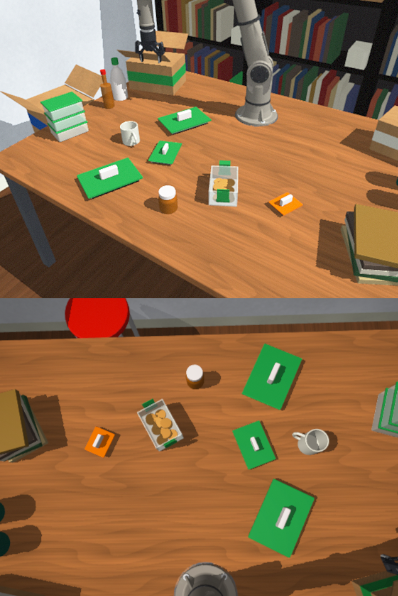

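The picture shows three green lids in the top view, at about (385,105), (398,306) and (357,205). The orange lid is at (141,202), the tub with biscuits at (226,178), the mug at (440,200) and the jar at (274,110). The description says the smallest green one, (357,205). I'll check its size and get both orientations.

```bash
python3 - <<'E'
from h import *
im=save("top","t2.png")
print("mm/px",1000/cam("top")[2]*1.4)
for r in robot.regions_of("top","lid")[:4]:
    m=r["pixels"].astype(np.uint8); p=np.argwhere(m)[:,::-1]
    (c,s,a)=cv2.minAreaRect(ray("top",p,.019)[:,:2].astype(np.float32)*1000); print("lid",round(r["p"],2),np.round(c),np.round(s),round(a,1))
for tg in ["tub","press","jar","mug","small_lid"]:
    for r in robot.pinpoint("top",tg)[:6]: print(tg,round(r["p"],2),np.round(r["point"],3))
for r in robot.pinpoint("scene","tub")[:2]: print("tub scene",round(r["p"],2),np.round(r["point"],3))
for r in robot.regions_of("top","tub")[:2]:
    m=r["pixels"].astype(np.uint8); p=np.argwhere(m)[:,::-1]
    print("tub",r["p"],m.sum(),cv2.minAreaRect(ray("top",p,.07)[:,:2].astype(np.float32)*1000))
# green clips
hsv=cv2.cvtColor(im,cv2.COLOR_RGB2HSV); g=cv2.inRange(hsv,(45,100,40),(85,255,255))
n,l,st,ce=cv2.connectedComponentsWithStats(g)
for i in range(1,n):
    if st[i,4]>15: print("green",ce[i].round(1),st[i,4],ray("top",ce[i],.085)[0].round(3))
crop=cv2.resize(im[130:270,180:460],None,fx=2.8,fy=2.8,interpolation=cv2.INTER_CUBIC)
cv2.imwrite("pics/c.png",crop[:,:,::-1])
o=robot.get_obs();print(o["time_s"],np.round(o["tool_pos"],3),np.round(o["tcp_rot"],2).tolist(),o["width"])
E
```

```text
mm/px 3.5234703199525694
lid 0.97 [ 259. -271.] [159. 225.] 63.3
lid 0.87 [ 784. -269.] [158. 229.] 64.7
lid 0.68 [ 519. -186.] [155. 110.] 20.2
tub 0.94 [ 0.594  0.154 -0.002]
press 0.94 [ 0.844 -0.3    0.03 ]
press 0.88 [ 0.195 -0.24   0.023]
press 0.79 [ 0.569 -0.173  0.017]
press 0.74 [ 0.473 -0.204  0.023]
press 0.73 [ 0.329 -0.302  0.029]
press 0.59 [ 0.715 -0.238  0.027]
jar 0.89 [ 0.777  0.019 -0.002]
jar 0.55 [ 0.517 -0.187  0.051]
mug 0.6 [ 0.523 -0.395 -0.001]
small_lid 0.59 [0.54  0.382 0.001]
small_lid 0.46 [ 0.597  0.155 -0.004]
tub scene 0.76 [0.592 0.15  0.   ]
tub scene 0.27 [0.775 0.022 0.001]
tub 0.65 2692 ((597.0364379882812, 153.28964233398438), (183.11553955078125, 105.07950592041016), 27.856178283691406)
green [382.6 110.3] 4304 [ 0.751 -0.253  0.085]
green [553.7 152.6] 263 [ 0.63  -0.665  0.085]
green [541.4 162.7] 266 [ 0.605 -0.632  0.085]
green [208.6 147.5] 102 [0.664 0.188 0.085]
green [ 37.2 151. ] 21 [0.666 0.624 0.085]
green [357.3 206.5] 2315 [ 0.506 -0.177  0.085]
green [239.4 203.9] 112 [0.519 0.11  0.085]
green [ 45.6 210.5] 42 [0.512 0.59  0.085]
green [395.8 309.2] 5548 [ 0.262 -0.255  0.085]
green [531.3 404.5] 699 [ 0.052 -0.541  0.085]
0.75 [ 0.184 -0.518  0.231] [[0.94, 0.34, 0.0], [0.34, -0.94, -0.0], [0.0, 0.0, -1.0]] 0.08528147468057312
```

View pics/c.png

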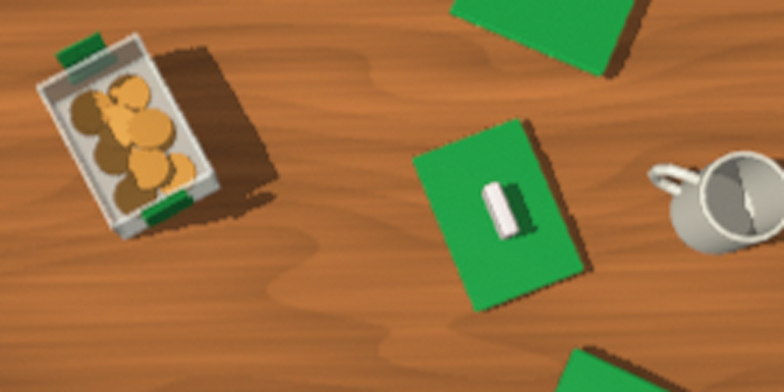

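The crop confirms it: the middle plate measures 155 x 110 mm (the lid should be 156 x 108), at (519,-186) and 20.2°. The other two measure about 158 x 227. The tub is at about (593,152) and 28°. I'll move over the lid.

Request:
apply_moves(
  series=[
    [40,40,0,0,0,0,100],
    [84,83,0,0,0,0,100],
    [126,124,0,0,0,0,100],
    [168,166,0,0,0,0,100],
    [210,208,0,0,0,0,100],
  ],
)

```text
time_s: 1.38
tool_pos: [0.3956, -0.3089, 0.2316]
tcp_rot: [[0.942, 0.335, 0.001], [0.335, -0.942, -0.001], [0.0, 0.001, -1.0]]
wrist_force: [0.5, -1.0, -0.2]
width: 0.0855
```

Request:
apply_moves(
  series=[
    [42,42,0,0,0,0,100],
    [84,83,-5,0,0,0,100],
    [125,124,-20,0,0,0,100],
    [125,124,-30,0,0,0,100],
    [125,124,-30,0,0,0,100],
  ],
)

```text
time_s: 2.0
tool_pos: [0.5183, -0.1867, 0.2002]
tcp_rot: [[0.942, 0.335, -0.003], [0.335, -0.942, -0.0], [-0.003, -0.001, -1.0]]
wrist_force: [-0.9, -1.0, -0.2]
width: 0.0853
```

```bash
cat > w.py <<'E'
from h import *
import sys
o=robot.get_obs();c=cam("wrist");im=save("wrist",sys.argv[1])
R=np.array(o["tcp_rot"]);print(o["time_s"],np.round(o["tool_pos"],4),"xang",np.degrees(np.arctan2(R[1,0],R[0,0])).round(1),R[:,2].round(3),o["width"],np.round(o["wrist_force"],1))
for tg in sys.argv[2:]:
    for r in robot.pinpoint("wrist",tg)[:3]: print(tg,round(r["p"],2),np.round(r["point"],3))
E
cat > a.py <<'E'
exec(open("w.py").read())
h=cv2.cvtColor(im,cv2.COLOR_RGB2HSV); g=cv2.inRange(h,(45,100,40),(85,255,255))
p=np.argwhere(g)[:,::-1]; q=ray("wrist",p,.019,c)[:,:2].astype(np.float32)*1000
print(len(p),cv2.minAreaRect(q))
w=cv2.inRange(h,(0,0,150),(179,60,255)); n,l,st,ce=cv2.connectedComponentsWithStats(w)
for i in range(1,n):
    if st[i,4]>300: print("white",ce[i].round(),st[i],cv2.minAreaRect(ray("wrist",np.argwhere(l==i)[:,::-1],.047,c)[:,:2].astype(np.float32)*1000))
E
python3 a.py w1.png lid_mid lid press
```

```text
2.0 [ 0.5183 -0.1867  0.2002] xang 19.6 [-0.003 -0.    -1.   ] 0.08525202593291371 [-0.9 -1.  -0.2]
lid_mid 0.62 [ 0.521 -0.188  0.043]
lid 0.81 [ 0.522 -0.191  0.001]
press 0.94 [ 0.561 -0.171  0.021]
press 0.67 [ 0.47  -0.206  0.018]
30781 ((510.88458251953125, -232.72109985351562), (409.3536071777344, 231.76124572753906), 4.797058582305908)
white [273. 190.] [265 161  16  59 891] ((517.860107421875, -185.7646942138672), (48.600486755371094, 12.23324966430664), 19.8892879486084)
white [495. 283.] [ 432  237  128   99 2345] ((503.6434631347656, -396.8546447753906), (143.01528930664062, 62.08967208862305), 67.54515075683594)
```

View pics/w1.png

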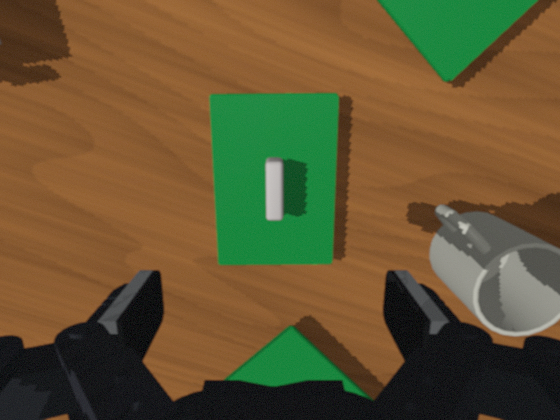

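The wrist view shows the lid centred at pixel (275,180). Its bar is at (274,190), which is world (518,-186) at 19.9°, and the tool is already aligned with it. Descend and grasp.

Request:
apply_moves(
  series=[
    [-1,1,-55,0,0,0,100],
    [-1,1,-110,0,0,0,100],
    [-1,1,-150,0,0,0,70],
    [-1,1,-170,0,0,0,60],
    [-1,1,-176,0,0,0,50],
  ],
  force=50,
)

```text
time_s: 2.82
tool_pos: [0.5171, -0.1862, 0.0244]
tcp_rot: [[0.943, 0.333, -0.002], [0.333, -0.943, 0.0], [-0.002, -0.001, -1.0]]
wrist_force: [-0.1, -0.1, 0.3]
width: 0.0427
```

Request:
apply_moves(
  series=[
    [0,0,0,0,0,0,0],
    [0,0,0,0,0,0,0],
    [0,0,0,0,0,0,0],
    [0,0,0,0,0,0,0],
    [0,0,0,0,0,0,0],
  ],
  force=50,
)

```text
time_s: 3.45
tool_pos: [0.5197, -0.1859, 0.0269]
tcp_rot: [[0.942, 0.335, 0.003], [0.335, -0.942, -0.001], [0.002, 0.002, -1.0]]
wrist_force: [-0.0, -1.7, 7.5]
width: 0.0126
```

Request:
apply_moves(
  series=[
    [0,0,20,0,0,0,0],
    [0,0,50,0,0,0,0],
    [0,0,90,0,0,0,0],
    [0,0,130,0,0,0,0],
    [0,0,150,0,0,0,0],
  ],
)

```text
time_s: 4.08
tool_pos: [0.5193, -0.1851, 0.1776]
tcp_rot: [[0.942, 0.336, 0.003], [0.336, -0.942, -0.001], [0.003, 0.002, -1.0]]
wrist_force: [-0.7, 0.5, -1.9]
width: 0.0128
```

Lid is held (width 12.8 mm). Moving towards the tub, with a look on the way.

Request:
apply_moves(
  series=[
    [8,40,8,0,0,2,0],
    [18,90,15,0,0,5,0],
    [27,135,22,0,0,8,0],
    [30,160,22,0,0,8,0],
    [30,160,22,0,0,8,0],
  ],
)

```text
time_s: 4.7
tool_pos: [0.548, -0.0216, 0.1971]
tcp_rot: [[0.883, 0.468, -0.001], [0.468, -0.883, 0.002], [0.0, -0.002, -1.0]]
wrist_force: [0.3, -0.2, -0.9]
width: 0.0127
```

```bash
python3 w.py w2.png tub lid_mid lid; python3 - <<'E'
from h import *
robot.snapshot("scene")
for r in robot.pinpoint("scene","tub")[:2]+robot.pinpoint("scene","lid_mid")[:3]: print(r["p"],np.round(r["point"],3))
E
```

```text
4.7 [ 0.548  -0.0216  0.1971] xang 27.9 [-0.001  0.002 -1.   ] 0.01266767641643414 [ 0.3 -0.2 -0.9]
tub 0.8 [0.598 0.152 0.002]
tub 0.52 [ 0.499 -0.046  0.188]
lid_mid 0.73 [ 0.55  -0.023  0.214]
lid 0.66 [ 0.547 -0.023  0.17 ]
0.69 [0.597 0.15  0.002]
0.87 [ 0.777 -0.267  0.065]
0.65 [ 0.259 -0.27   0.067]
```

View pics/w2.png

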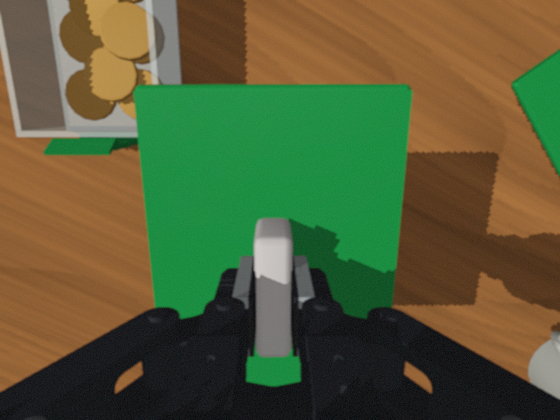

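The wrist view shows the tub's near rim edge running level along row 134, from corner (17,134), so the 28° heading agrees. The lid hangs level. I'll turn these corners into a tub position.

```bash
python3 - <<'E'
from h import *
c=cam("wrist"); im=cv2.imread("pics/w2.png")
P=ray("wrist",[(17,134),(134,134),(0,20),(157,60),(157,20)],.07,c)
print((P*1000).round(1).tolist())
a=np.radians(28); X=np.array([np.cos(a),np.sin(a)]);Y=np.array([-X[1],X[0]])
print("u=along x, v=along y"); print((P[:,:2]@np.c_[X,Y]*1000).round(1))
for ctr in [(.595,.152),(.597,.152),(.594,.153)]:
    u,v=np.array(ctr)@X*1000,np.array(ctr)@Y*1000
    print(ctr,"pred near edge u",(u-75).round(1),"left v",(v+52).round(1),"right v",(v-52).round(1), proj("wrist",[*(np.array(ctr)-.075*X+.052*Y),.07],c))
# lid plate far corners, plate z ~?
for z in (.185,.19,.195):
    Q=ray("wrist",[(136,87),(411,87)],z,c); print(z,(Q*1000).round(1).tolist(),np.linalg.norm(Q[0]-Q[1])*1000,np.degrees(np.arctan2(*(Q[0]-Q[1])[:2]))) 
zoom=cv2.resize(im[0:170,0:200],None,fx=3.9,fy=3.5,interpolation=cv2.INTER_CUBIC)
cv2.imwrite("pics/z.png",zoom)
E
```

```text
[[506.0, 158.1, 70.0], [544.5, 83.8, 70.0], [572.9, 189.7, 70.0], [597.8, 88.1, 70.0], [620.7, 97.6, 70.0]]
u=along x, v=along y
[[ 521.   -98. ]
 [ 520.1 -181.7]
 [ 594.9 -101.5]
 [ 569.2 -202.8]
 [ 593.8 -205.2]]
(0.595, 0.152) pred near edge u 521.7 left v -93.1 right v -197.1 [[ 10.01175359 132.99019027]]
(0.597, 0.152) pred near edge u 523.5 left v -94.1 right v -198.1 [[ 10.81926282 130.45505038]]
(0.594, 0.153) pred near edge u 521.3 left v -91.8 right v -195.8 [[  8.24308574 133.59840218]]
0.185 [[589.3, 56.3, 185.0], [639.6, -40.7, 185.0]] 109.23869741859805 -27.426858888282144
0.19 [[589.9, 54.6, 190.0], [638.6, -39.2, 190.0]] 105.72462090411172 -27.426858888282194
0.195 [[590.5, 52.9, 195.0], [637.6, -37.8, 195.0]] 102.21054438962533 -27.426858888282187
```

View pics/z.png

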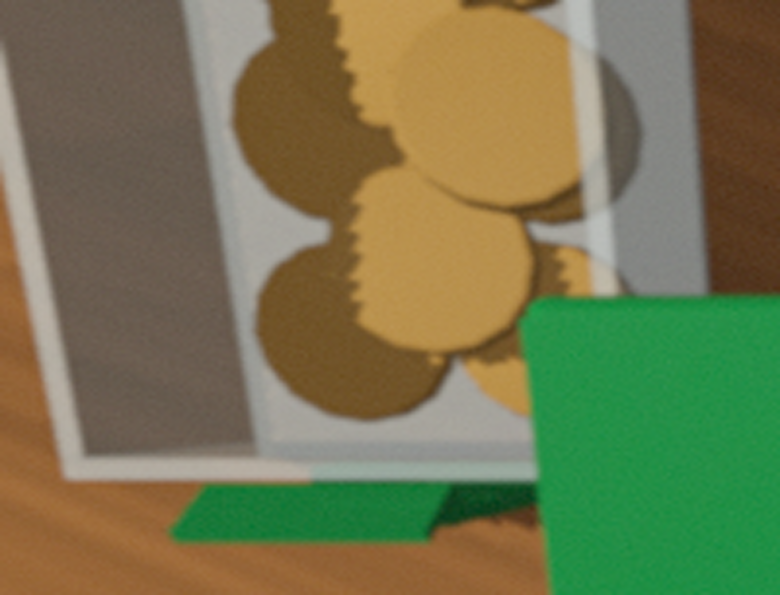

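```bash
python3 - <<'E'
from h import *
from scipy.optimize import least_squares
c=cam("wrist")
# outer rim edge points in tub frame: left edge y=+.052, right y=-.052, near x=-.075
L=[(65/3.9,478/3.5),(0,150/3.5)];Rr=[(615/3.9,230/3.5),(595/3.9,.5)];N=[(65/3.9,478/3.5),(535/3.9,480/3.5)]
w=lambda q:ray("wrist",q,.07,c)[:,:2]
def res(p):
    a=np.radians(p[2]);A=np.array([[np.cos(a),np.sin(a)],[-np.sin(a),np.cos(a)]])
    f=lambda q:(w(q)*1000-p[:2])@A.T
    return np.r_[f(L)[:,1]-52,f(Rr)[:,1]+52,f(N)[:,0]+75]
r=least_squares(res,[595,152,28]);print(r.x.round(1),r.fun.round(1))
o=robot.get_obs();print(o["tool_pos"])
E
```

```text
[594.8 145.2  26.9] [ 0.3  0.3 -0.4 -0.1 -0.2  0.2]
[ 0.54818373 -0.02693529  0.19709705]
```

The arm was still settling when that picture was taken, by about 5 mm in y. I'll shift for a fuller view of the tub and repeat the measurement at rest.

Request:
apply_moves(
  series=[
    [30,0,0,0,0,0,0],
    [56,0,0,0,0,0,0],
    [56,0,0,0,0,0,0],
    [56,0,0,0,0,0,0],
    [56,0,0,0,0,0,0],
  ],
)

```text
time_s: 5.68
tool_pos: [0.6036, -0.0254, 0.1974]
tcp_rot: [[0.886, 0.463, -0.001], [0.463, -0.886, -0.0], [-0.001, 0.0, -1.0]]
wrist_force: [0.4, -0.0, -1.5]
width: 0.0131
```

```bash
python3 - <<'E'
from h import *
import json
o=robot.get_obs();c=cam("wrist");im=save("wrist","w3.png");o2=robot.get_obs()
print(o["tool_pos"],o2["tool_pos"],np.degrees(np.arctan2(o["tcp_rot"][1][0],o["tcp_rot"][0][0])))
np.savez("w3.npz",R=c[0],t=c[1],k=np.array(c[2:]))
for tg in("tub","lid"):
  for r in robot.pinpoint("wrist",tg)[:2]:print(tg,r["p"],np.round(r["point"],3))
cv2.imwrite("pics/z3.png",cv2.resize(im[0:300,0:280,::-1],None,fx=2,fy=2,interpolation=cv2.INTER_CUBIC))
E
```

```text
[ 0.60357876 -0.02541092  0.19742178] [ 0.60368976 -0.02539328  0.1975258 ] 27.5761509789157
tub 0.72 [0.593 0.155 0.002]
lid 0.8 [ 0.605 -0.03   0.169]
```

View pics/z3.png

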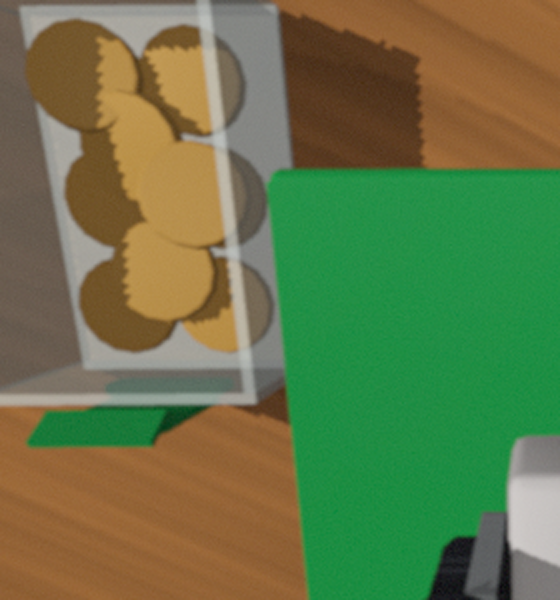

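```bash
python3 - <<'E'
from h import *
from scipy.optimize import least_squares
d=np.load("w3.npz");c=(d["R"],d["t"],*d["k"])
w=lambda q,z:ray("wrist",np.array(q)/2.,z,c)[:,:2]*1000
def res(p):
    a=np.radians(p[2]);A=np.array([[np.cos(a),np.sin(a)],[-np.sin(a),np.cos(a)]])
    f=lambda q,z=.07:(w(q,z)-p[:2])@A.T
    return np.r_[f([(257,404),(213,1)])[:,1]+52,f([(2,404),(257,404)])[:,0]+75,f([(278,6)],0.).ravel()-[75,-52],
      f([(28,445)],.092).ravel()-[-86,22],f([(155,445)],.092).ravel()-[-86,-22]]
r=least_squares(res,[595,152,28],loss="soft_l1");print(r.x.round(1),r.fun.round(1),res(r.x).round(1))
# lid: far-left plate corner & left edge; right corner from w3
im=cv2.imread("pics/w3.png");h=cv2.cvtColor(im,cv2.COLOR_BGR2HSV);g=cv2.inRange(h,(45,100,40),(85,255,255))
n,l,st,ce=cv2.connectedComponentsWithStats(g);i=1+st[1:,4].argmax();p=np.argwhere(l==i)[:,::-1]
x0,y0=p.min(0);row=p[p[:,1]==y0+6];print(st[i],row[:,0].min(),row[:,0].max())
Q=None
for z in(.183,.186,.189):
    e=[(row[:,0].min(),y0),(row[:,0].max(),y0)];Q=ray("wrist",e,z,c)*1000
    n_=Q[1]-Q[0]; print(z,Q[:,:2].round(1).tolist(),np.linalg.norm(n_),np.degrees(np.arctan2(n_[0],-n_[1])), "centre",(Q.mean(0)[:2]-78*np.array([-n_[1],n_[0]])/np.linalg.norm(n_)).round(1))
E
```

```text
[593.7 151.5  28. ] [ 0.6 -0.6 -0.5 -1.2 -0.3  0.9  1.2 -0.1  0.9 -0.7] [ 0.6 -0.6 -0.5 -1.2 -0.3  0.9  1.2 -0.1  0.9 -0.7]
[  133    84   279   236 51711] 135 411
0.183 [[645.0, 59.4], [696.4, -39.0]] 111.04323506463254 27.569890393230672 centre [601.6 -25.9]
0.186 [[645.4, 58.4], [695.8, -38.1]] 108.93155604124316 27.569890393230686 centre [601.5 -26. ]
0.189 [[645.8, 57.4], [695.2, -37.3]] 106.81987701785373 27.569890393230644 centre [601.3 -26. ]
```

Fit agrees to about 1 mm: tub at (593.7,151.5), 28.0°. The lid centre is at (601.5,-26), 27.6°, level. Required shift is (-8, +177.5), turn +0.4°.

Request:
apply_moves(
  series=[
    [-2,45,0,0,0,0.4,0],
    [-4,95,0,0,0,0.4,0],
    [-6,140,0,0,0,0.4,0],
    [-8,170,0,0,0,0.4,0],
    [-8,177.5,-20,0,0,0.4,0],
  ],
)

```text
time_s: 6.45
tool_pos: [0.5966, 0.1573, 0.1794]
tcp_rot: [[0.88, 0.474, 0.004], [0.474, -0.88, 0.004], [0.006, -0.001, -1.0]]
wrist_force: [0.1, -0.6, -1.2]
width: 0.0127
```

Request:
apply_moves(
  series=[
    [0,0,-25,0,0,0,0],
    [0,0,-45,0,0,0,0],
    [0,0,-50,0,0,0,0],
    [0,0,-50,0,0,0,0],
    [0,0,-50,0,0,0,0],
  ],
)

```text
time_s: 7.08
tool_pos: [0.5972, 0.1526, 0.1286]
tcp_rot: [[0.883, 0.469, 0.002], [0.469, -0.883, 0.001], [0.002, 0.0, -1.0]]
wrist_force: [0.3, 1.0, -1.6]
width: 0.013
```

```bash
python3 - <<'E'
from h import *
o=robot.get_obs();R=np.array(o["tcp_rot"]);print(o["time_s"],np.round(o["tool_pos"],4),np.degrees(np.arctan2(R[1,0],R[0,0])),np.round(o["wrist_force"],1))
c=cam("wrist");w=save("wrist","w4.png")
for cm in("wrist","scene"):
    im=w if cm=="wrist" else save(cm,"s4.png")
    for tg in("tub","lid"):
        for r in robot.pinpoint(cm,tg)[:3]:print(cm,tg,round(r["p"],2),np.round(r["point"],3))
s=cv2.imread("pics/s4.png");q=proj("scene",[.594,.152,.1])[0].astype(int);print(q)
cr=cv2.resize(s[q[1]-60:q[1]+60,q[0]-70:q[0]+70],(490,420),interpolation=cv2.INTER_CUBIC)
cv2.imwrite("pics/b4.png",np.hstack([cv2.resize(cv2.imread("pics/w4.png"),(310,420))*0+0,cr])[:,310:] if 0 else np.hstack([cv2.resize(cv2.imread("pics/w4.png")[:, :],(310,232)),np.zeros((232,0,3),np.uint8)]) if 0 else cr)
E
```

```text
7.075 [0.5972 0.1526 0.1286] 27.980049984140045 [ 0.3  1.  -1.6]
wrist lid 0.96 [0.597 0.149 0.101]
scene tub 0.8 [0.596 0.152 0.003]
scene lid 0.97 [ 0.262 -0.268 -0.   ]
scene lid 0.85 [ 0.781 -0.267  0.001]
scene lid 0.84 [0.597 0.151 0.101]
[315 241]
```

View pics/w4.png

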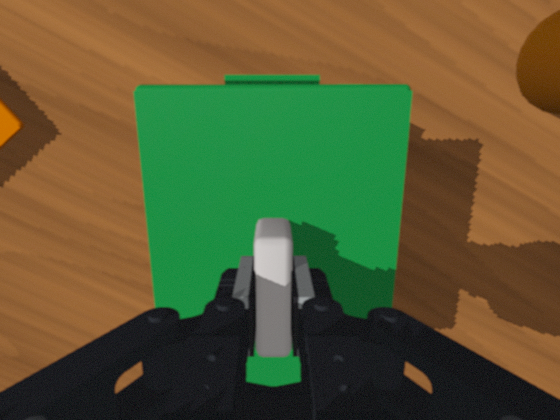

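The far clip shows beyond the lid at (272,79), centred on the plate to within 1-2 px. The tool is 1.5 mm too far in x. Correct that and lower.

Request:
apply_moves(
  series=[
    [-1.5,-0.5,-10,0,0,0,0],
    [-1.5,-0.5,-20,0,0,0,0],
    [-1.5,-0.5,-27,0,0,0,0],
    [-1.5,-0.5,-31,0,0,0,0],
    [-1.5,-0.5,-31,0,0,0,0],
  ],
)

```text
time_s: 8.0
tool_pos: [0.5948, 0.1518, 0.0959]
tcp_rot: [[0.883, 0.469, -0.0], [0.469, -0.883, -0.0], [-0.0, -0.0, -1.0]]
wrist_force: [1.3, 0.2, -1.6]
width: 0.0123
```

Request:
apply_moves(
  series=[
    [0,0,-2,0,0,0,0],
    [0,0,-3,0,0,0,0],
    [0,0,-3,0,0,0,0],
  ],
)

```text
time_s: 8.38
tool_pos: [0.5953, 0.152, 0.0937]
tcp_rot: [[0.883, 0.469, 0.001], [0.469, -0.883, 0.0], [0.001, 0.0, -1.0]]
wrist_force: [1.1, -0.5, -0.3]
width: 0.0129
```

Load is off the wrist, so the lid is resting. Release and rise.

Request:
apply_moves(
  series=[
    [0,0,0,0,0,0,20],
    [0,0,0,0,0,0,45],
    [0,0,2,0,0,0,55],
    [0,0,20,0,0,0,60],
    [0,0,50,0,0,0,60],
  ],
)

```text
time_s: 9.0
tool_pos: [0.5943, 0.1516, 0.1439]
tcp_rot: [[0.883, 0.469, -0.002], [0.469, -0.883, -0.0], [-0.002, -0.0, -1.0]]
wrist_force: [1.0, 0.2, -0.2]
width: 0.0514
```

Request:
apply_moves(
  series=[
    [-20,-10,40,0,0,0,30],
    [-44,-23,60,0,0,0,0],
    [-44,-23,60,0,0,0,0],
    [-44,-23,60,0,0,0,0],
  ],
)

```text
time_s: 9.5
tool_pos: [0.5513, 0.129, 0.2036]
tcp_rot: [[0.883, 0.469, 0.001], [0.469, -0.883, 0.0], [0.001, 0.0, -1.0]]
wrist_force: [0.1, 0.5, 0.7]
width: 0.0001
```

```bash
cat > chk.py <<'E'
exec(open("w.py").read())
h=cv2.cvtColor(im,cv2.COLOR_RGB2HSV)
w=cv2.inRange(h,(0,0,150),(179,60,255)); n,l,st,ce=cv2.connectedComponentsWithStats(w)
for i in range(1,n):
    if st[i,4]>200: print("white",ce[i].round(),st[i][4],cv2.minAreaRect(ray("wrist",np.argwhere(l==i)[:,::-1],.11,c)[:,:2].astype(np.float32)*1000))
robot.snapshot("scene")
for tg in("tub","lid_mid","press"):
    for r in robot.pinpoint("scene",tg)[:6]:
        if abs(r["point"][1]-.15)<.1: print("scene",tg,round(r["p"],2),np.round(r["point"],3))
E
python3 chk.py w5.png lid lid_mid press tub
```

```text
9.5 [0.5513 0.129  0.2036] xang 28.0 [ 0.001  0.    -1.   ] 5.6323708218465524e-05 [0.1 0.5 0.7]
lid 0.97 [0.598 0.15  0.068]
lid_mid 0.89 [0.597 0.151 0.113]
lid_mid 0.38 [ 0.778  0.025 -0.   ]
press 0.69 [0.55  0.127 0.085]
press 0.65 [0.638 0.176 0.087]
tub 0.35 [0.638 0.175 0.086]
white [272. 137.] 1679 ((592.9793090820312, 152.56639099121094), (49.47306823730469, 12.893799781799316), 28.000669479370117)
scene tub 0.65 [0.593 0.15  0.002]
scene lid_mid 0.97 [0.595 0.15  0.109]
scene press 0.93 [0.551 0.125 0.088]
```

View pics/w5.png

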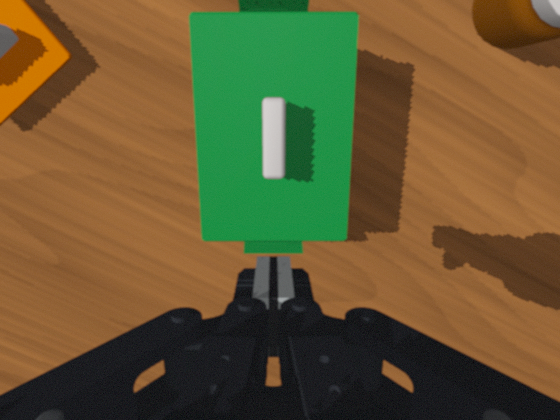

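The view shows the lid square on the tub, with the clips showing evenly at (273,5) and (273,246). Bar centre is (593,152.6) at 28.0°, height about 67 mm, fingers clear. The closed fingers are over press_b, so press there.

Request:
apply_moves(
  series=[
    [-2,0,-50,0,0,0,0],
    [-2,0,-95,0,0,0,0],
    [-2,0,-108,0,0,0,0],
    [-2,0,-113,0,0,0,0],
    [-2,0,-116,0,0,0,0],
  ],
)

```text
time_s: 10.58
tool_pos: [0.5504, 0.1294, 0.0889]
tcp_rot: [[0.883, 0.469, 0.003], [0.469, -0.883, 0.001], [0.003, 0.001, -1.0]]
wrist_force: [-0.5, -1.1, 0.1]
width: -0.0003
```

Request:
apply_moves(
  series=[
    [0,0,-2,0,0,0,0],
    [0,0,-5,0,0,0,0],
    [0,0,-8,0,0,0,0],
    [0,0,-11,0,0,0,0],
    [0,0,-12,0,0,0,0],
  ],
)

```text
time_s: 11.2
tool_pos: [0.5497, 0.1292, 0.0766]
tcp_rot: [[0.883, 0.469, 0.002], [0.469, -0.883, 0.0], [0.002, 0.001, -1.0]]
wrist_force: [-1.7, -0.2, 10.3]
width: 0.0002
```

Contact at 10 N; continue slightly to make sure this end is seated.

Request:
apply_moves(
  series=[
    [0,0,-1.5,0,0,0,0],
    [0,0,-3,0,0,0,0],
    [0,0,-4,0,0,0,0],
  ],
)

```text
time_s: 11.58
tool_pos: [0.5499, 0.1291, 0.0763]
tcp_rot: [[0.883, 0.469, 0.003], [0.469, -0.883, -0.001], [0.002, 0.002, -1.0]]
wrist_force: [-9.2, -3.3, 28.6]
width: -0.0001
```

Stiff stop at about 76 mm, so this end is home. Over to press_a.

Request:
apply_moves(
  series=[
    [0,0,20,0,0,0,0],
    [0,0,65,0,0,0,0],
    [45,23,70,0,0,0,0],
    [88,47,65,0,0,0,0],
    [88,47,50,0,0,0,0],
  ],
)

```text
time_s: 12.2
tool_pos: [0.6391, 0.1784, 0.1205]
tcp_rot: [[0.882, 0.47, 0.002], [0.47, -0.882, 0.003], [0.003, -0.002, -1.0]]
wrist_force: [-1.2, 0.0, 0.2]
width: -0.0001
```

Request:
apply_moves(
  series=[
    [0,0,-15,0,0,0,0],
    [0,0,-25,0,0,0,0],
    [0,0,-32,0,0,0,0],
    [0,0,-36,0,0,0,0],
    [0,0,-39,0,0,0,0],
  ],
)

```text
time_s: 12.82
tool_pos: [0.6371, 0.1757, 0.0827]
tcp_rot: [[0.883, 0.469, 0.001], [0.469, -0.883, 0.0], [0.001, 0.0, -1.0]]
wrist_force: [-0.5, 0.3, 0.1]
width: -0.0001
```

Request:
apply_moves(
  series=[
    [0,0,-3,0,0,0,0],
    [0,0,-6,0,0,0,0],
    [0,0,-8,0,0,0,0],
    [0,0,-9,0,0,0,0],
  ],
)

```text
time_s: 13.32
tool_pos: [0.6372, 0.1759, 0.0752]
tcp_rot: [[0.883, 0.469, 0.001], [0.469, -0.883, -0.0], [0.001, 0.001, -1.0]]
wrist_force: [-4.1, -1.5, 11.1]
width: 0.0002
```

Request:
apply_moves(
  series=[
    [0,0,-2,0,0,0,0],
    [0,0,-4,0,0,0,0],
    [0,0,-4,0,0,0,0],
  ],
)

```text
time_s: 13.7
tool_pos: [0.6373, 0.176, 0.0751]
tcp_rot: [[0.883, 0.469, 0.002], [0.469, -0.883, -0.0], [0.002, 0.001, -1.0]]
wrist_force: [-7.5, -3.2, 23.8]
width: -0.0
```

Request:
apply_moves(
  series=[
    [0,0,20,0,0,0,0],
    [0,0,65,0,0,0,0],
    [-45,-23,100,0,0,0,0],
    [-90,-47,130,0,0,0,0],
    [-90,-47,130,0,0,0,0],
  ],
)

```text
time_s: 14.32
tool_pos: [0.5461, 0.1274, 0.2022]
tcp_rot: [[0.884, 0.468, 0.004], [0.468, -0.884, -0.001], [0.003, 0.003, -1.0]]
wrist_force: [0.7, -0.8, 0.2]
width: 0.0001
```

```bash
python3 chk.py w6.png lid lid_mid press; python3 - <<'E'
from h import *
s=save("scene","s6.png");q=proj("scene",[.594,.152,.07])[0].astype(int)
cv2.imwrite("pics/s6c.png",cv2.resize(s[q[1]-50:q[1]+50,q[0]-65:q[0]+65,::-1],None,fx=6,fy=6,interpolation=cv2.INTER_CUBIC))
E
```

```text
14.325 [0.5461 0.1274 0.2022] xang 27.9 [ 0.004 -0.001 -1.   ] 0.00010707882921033846 [ 0.7 -0.8  0.2]
lid 0.84 [0.594 0.149 0.057]
lid_mid 0.8 [0.598 0.15  0.103]
press 0.87 [0.639 0.174 0.076]
white [273. 130.] 1558 ((592.4620361328125, 152.1554718017578), (47.52817153930664, 12.208419799804688), 28.317394256591797)
scene tub 0.67 [0.595 0.148 0.001]
scene tub 0.27 [0.64  0.17  0.078]
scene lid_mid 0.93 [0.591 0.15  0.099]
scene press 0.84 [0.55  0.125 0.078]
scene press 0.67 [0.642 0.173 0.074]
```

View pics/w6.png

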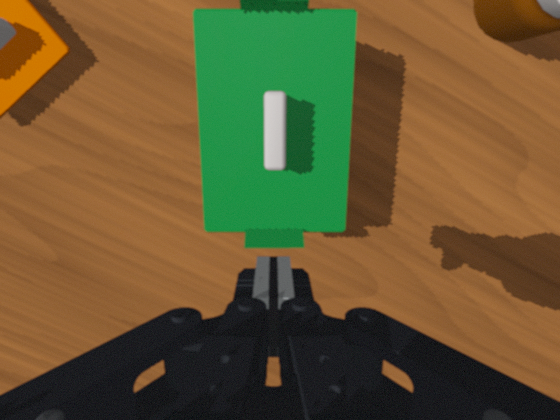

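View pics/s6c.png

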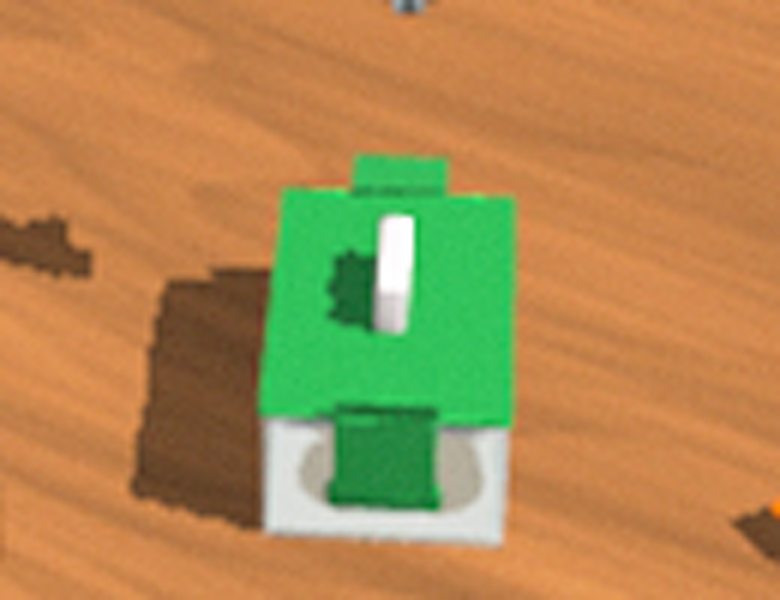

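Both views look seated: the plate's ends lie under the clips at (273,5) and (273,238) in the wrist view, and lid_mid reads 103 and 99 mm. End b stopped 1 mm higher than end a, with the lid still tilted at the time, so I'll check it with one more press.

Request:
apply_moves(
  series=[
    [2,1,-50,0,0,0,0],
    [3,1,-95,0,0,0,0],
    [3,1,-115,0,0,0,0],
    [3,1,-121,0,0,0,0],
    [3,1,-123,0,0,0,0],
  ],
)

```text
time_s: 15.4
tool_pos: [0.5504, 0.1302, 0.0765]
tcp_rot: [[0.883, 0.469, 0.001], [0.469, -0.883, 0.0], [0.001, -0.0, -1.0]]
wrist_force: [-1.4, -0.0, 0.9]
width: -0.0001
```

Request:
apply_moves(
  series=[
    [0,0,-3,0,0,0,0],
    [0,0,-5,0,0,0,0],
    [0,0,-7,0,0,0,0],
    [0,0,-7,0,0,0,0],
  ],
)

```text
time_s: 15.9
tool_pos: [0.5512, 0.1303, 0.0751]
tcp_rot: [[0.883, 0.469, 0.004], [0.469, -0.883, -0.0], [0.003, 0.002, -1.0]]
wrist_force: [-7.7, -2.4, 22.0]
width: 0.0001
```

Stop at 75.1 mm with 22 N, the same as end a: seated. Retreat and hand in.

Request:
apply_moves(
  series=[
    [0,0,20,0,0,0,0],
    [0,0,65,0,0,0,0],
    [-45,-23,110,0,0,0,0],
    [-60,-35,140,0,0,0,0],
    [-60,-35,140,0,0,0,0],
  ],
)

```text
time_s: 16.52
tool_pos: [0.4916, 0.0944, 0.2136]
tcp_rot: [[0.884, 0.468, 0.009], [0.468, -0.884, -0.0], [0.008, 0.004, -1.0]]
wrist_force: [1.7, -0.3, -0.4]
width: -0.0002
```

```bash
python3 - <<'E'
from h import *
robot.snapshot("top")
for tg in("mug","jar","small_lid","lid_mid"):
    print(tg,[np.round(r["point"],3).tolist() for r in robot.pinpoint("top",tg)[:2]])
print(robot.close_job())
E
```

```text
mug [[0.518, -0.395, 0.002]]
jar []
small_lid [[0.538, 0.382, -0.004]]
lid_mid [[0.261, -0.27, 0.066], [0.777, -0.272, 0.067]]
the job is handed in; nothing more can be done
None
```

I laid the smallest green lid squarely on the tub, let go of it, pressed each end down until it snapped home, and handed the job in at about 17 s of the 58 s allowed.

- **Seating:** both ends came to a hard stop at 75.1 mm, under 24 N at end a and 22 N at end b. The first press on end b had stopped at 76.3 mm while the lid was still tilted, so I pressed it again to be sure.
- **Position:** after the presses at both ends, the wrist and scene cameras put the middle of the lid at 103 and 99 mm (103 expected). The grip bar was about 1.5 mm from the tub's position as measured before placing, and square within about 0.5°. The lid's ends looked to be under both clips.
- **Bystanders:** the mug and the small orange lid read within 5 mm of where they started, which is within the network's error. The network missed the jar in the last picture; the arm never went near it, and it looked undisturbed in the last wrist view.
- **Not checked:** that last network check also did not report the seated lid's middle (I printed only its two best hits, both other lids). I took no separate picture of the tub after the final press on end b.

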